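Unwind the flat chuck and press the setting block back into its case

TASK

Wind the blue chuck ring one full turn anticlockwise (seen from above) by its upright black knob so that the two jaws open, leaving the steel setting block standing in the chuck meanwhile. Then lift the block out and press it fully home, right way up and square, into its empty cutout in the orange gauge case. Leave the chuck open and leave the V-block, the marker, the chrome sleeve near the red wrench and the tape roll where they are.

Things in the scene. Friction and masses are not known exactly. Their poses are not given: they have to be found in the camera images.
- chuck: Low flat hand chuck screwed to the worktop: square 130 mm base plate, blue knurled ring (112 mm across, 12 to 25 mm above the worktop) that turns about the chuck's vertical axis, and a fixed round steel top 92 mm across. Origin on that axis at worktop height, z up; x is the line along which the two jaws move.
- chuck_seat (a point): Centre of the chuck's steel top, 34 mm above the worktop, on the axis; axes as the chuck. Two steel jaws on the top, each 22 mm wide, 22 mm long (radially) and 9 mm high, pinch the setting block between them across its 24 mm dimension; each moves outward 1 mm per radian of the ring.
- scroll_ring (a joint): Turn of the blue ring, rad, positive anticlockwise from above. At the start (0 to 0.3) the jaws grip the block; one full turn opens each jaw by about 6 mm; stops at 0 and at 6.6. Stiff (about 3 N at the knob), stays where it is left. Seen from the chuck's axis the knob stands in the direction of the chuck's x axis turned by this angle.
- knob_grip (a point): Middle of the upright black knob on the blue ring: a round barrel about 18 mm across, 28 to 78 mm above the worktop; this point is on its axis, 62 mm above the worktop and 72 mm from the chuck's axis. The knob spins freely on its pin, so a hand holding it from above need not turn while it goes round the circle.
- setting_block: Bright steel setting block with two holes, 24 mm (x) by 37 mm (y) by 25 mm high, about 0.11 kg, origin at the centre of its underside, z up. It starts standing in the chuck on the steel top (underside 34 mm above the worktop), pinched by the jaws on the faces that look along its x; its upper 16 mm stand clear above the jaws.
- gauge_case: Lower half of a gauge case, lid off, fixed: orange shell 100 mm (x) by 160 mm (y), hard black insert whose top is 20 mm above the worktop, with two cutouts 11 mm deep: the empty one at y = -36 mm belongs to the setting block, the one at y = +40 mm holds the V-block. Origin at the centre of its underside, z up; two black latches on its -x side.
- block_pocket (a point): Centre of the empty cutout's floor, 9 mm above the worktop, axes as the case; cutout 26.5 (x) by 39.5 (y) mm, 11 deep, mouth flared 3 mm each side; the block's long side goes along y, either way round. Sprung nubs on the x walls stop the block up to 6 mm proud, often leaning: push it down with about 8 N. Home, its underside is at this point and its top 14 mm above the insert.
- v_block: Steel V-block 28 x 36 x 30 mm standing in the other cutout of the case; leave it.
- black_marker: Black-capped marker pen, 128 mm long, lying near the front edge; leave it.
- chrome_sleeve: Small chrome sleeve 19 mm across, 30 mm tall, standing on the left, beside the red-handled wrench; leave it.
- tape_roll: Roll of masking tape, 67 mm across, 19 mm high, at the right; leave it.
Mind the look-alikes: they are no part of the job. Leave any purple look-alike of the setting_block alone.

How it is judged:
On the way, in this order (a step that is already met when the one before it is completed fails the run):
1. the ring has been wound a full turn anticlockwise (beyond 6.05 rad) with the block still in the chuck (value of joint scroll_ring above 6.05 rad and distance of setting_block from where it was at the start of the episode below 0.012 m), for 0.2 s.
2. the block has been lifted clear of the chuck (underside more than 60 mm above the worktop) (height (world z) of setting_block above 0.06 m), for 0.1 s.
At the end, for the whole second after the job is handed in: The setting block stands upright (within 0.1 rad) and at rest in its cutout of the case, within 4 mm of its centre, square to the case within 0.12 rad and less than 2 mm off the cutout's floor; the chuck ring is still a full turn open (beyond 6.0 rad); everything is released (horizontal distance between setting_block and block_pocket below 0.004 m and z of setting_block in the frame of block_pocket below 0.002 m and angle between the y axis of setting_block and the y axis of gauge_case, either way round below 0.12 rad and angle between setting_block's own z axis and vertical below 0.1 rad and linear speed of setting_block below 0.01 m/s and value of joint scroll_ring above 6 rad); the robot touches nothing.
It fails at once if the block is dragged out of the chuck (more than 12 mm) before the ring has been turned (distance of setting_block from where it was at the start of the episode above 0.012 m and value of joint scroll_ring below 5.9 rad).
It fails at once if a bystander is moved by more than 30 mm (V-block: 12 mm) (distance of v_block from where it was at the start of the episode above 0.012 m or distance of any of black_marker, chrome_sleeve, tape_roll from where it was at the start of the episode above 0.03 m).
It also fails if it takes over 72 s, if anything falls off the work surface, if the arm or the gripper's body presses on something with over 40 N, if the wrist force passes 120 N, or if a joint passes its speed limit or range.

ROBOT

A 6-joint arm with a two-finger parallel gripper is mounted at the origin on a cart in front of the work surface, level with it; the furniture and walls round the work are solid. World frame = base frame: x ahead of the robot, y to its left, z up, the work surface at z = 0. Lengths are in m, angles in rad, forces in N, time in s.
With the tool pointing down it reaches from about 0.35 to 0.775 m from the base axis. Payload 7.3 kg.
Tool frame: the origin (TCP) lies at the very end of the fingers, on their centre line; the grasp point (between the pads) lies 19 mm behind it; z points along the fingers, y is the line along which they close (so a half turn about z gives the same grasp; the last joint's range is limited). The gripper opens to 92 mm and grips with 3 to 60 N. Pads are 19 mm wide; open, the fingers measure 130 mm over their backs; the gripper's body (75 mm by 190 mm) begins 47 mm behind the grasp point.
Start: joints at [-1.485, 0.342, 1.524, -0, 1.275, -0.146], TCP at [0.121, -0.511, 0.227] pointing down, gripper open.
Joint ranges: [-2.53, 2.53], [-0.77, 2.02], [0.04, 2.7], [-1, 4.14], [0.28, 2.66], [-3.11, 3.11]. Speed limits (rad/s): [2.57, 2.57, 3.14, 3.14, 3.14, 3.14].

INTERFACE

Orientations are given as [roll, pitch, yaw] about the fixed x, y, z axes, in that order (R = Rz(yaw) Ry(pitch) Rx(roll)).
In Python, from cell import robot gives the robot as it stands. The module is installed in compiled form; this text tells all that it offers.
- The arm moves only by the tool arm_command, never from a script. Its argument "moves" is a list of rows, each a list of 3 entries, a list of its own where there are three numbers: the shift along the tool's x, y, z in m, then the turn, a rotation vector about the tool's x, y, z in rad, then the finger opening in m, from 0 to 0.0918. In form: [[[dx, dy, dz], [ax, ay, az], claw], ...]. A call has exactly 5 rows; each row is the pose to reach, as a shift and turn from the pose commanded when the call began, along the tool's axes at that moment; what a row does not reach only later rows make up. A row lasts 1/10 s, in which the tool goes at most 50 mm and 8.59 degrees, less where a joint would pass 70% of its speed; a pose out of reach is approached as far as the arm can. A call with a gripper value outside its range is refused whole. The fingers move at their own pace and stop on an object; "squeeze" is the grip in N (left out, the last holds). Time passes only in rows, so rows that repeat a pose let the fingers close, or fill a call up. It gives the time, the measured TCP pose, the force, the opening and the grip force at its end, in the units of the state.
- robot.observe(): the state, without advancing time (a new reading comes with each control period).
- robot.read_camera(name): name is "scene" or "top" or "wrist"; returns the picture (420x560x3 uint8, red, green, blue); there is no depth.
- robot.camera_model(name): a dict with "fx", "fy", "cx", "cy" (pixels), "R" (3x3) and "t" (3): a world point X has camera coordinates R X + t. Camera axes: x right, y down, z forward; pixel columns grow to the right and rows downward; lengths in m; the calibration is good to about 2 mm. The wrist camera is an equidistant fisheye: a pixel r from the principal point sees the ray r / f radians off the axis. A picture is of the moment at which its call begins: read the wrist's pose just before it. camera_model takes no time and is no camera call; for the wrist camera it gives the pose at the moment of the call.
- robot.hand_in(): hands the job in; it is judged then, once.
The state is a dict: "time": time; "qpos": joint angles; "qvel": joint speeds; "joint_efforts": joint torques, N m; "tool_pos": TCP position; "tool_rot": TCP orientation; "contact_force": force on the tool from outside, world axes, zero at the start; "torque": the same for the moment, N m; "opening": finger opening in m; "grip_force": force on a finger pad.
Only numpy, scipy, OpenCV 4.12 (cv2) and the standard library are available. Lean on these libraries where they do the work, as an engineer would, in place of code of your own. Each camera call takes 0.05 s, during which the arm holds its last target. There are 200 camera calls.

## Working session

There is one attempt and no reset: what is moved stays moved. The work goes in short steps, Python scripts to look and compute and a tool call to move; the robot and the scene stay as the last step left them, time stands still between calls to the robot, and variables do not carry over. Pictures are saved under pics/ and viewed, at most 10 in all, crops included, and the job is handed in when it is done.

Besides the shell and the picture viewer there is one more tool, called in YAML: its name, and indented under it one key for each argument. arm_command: Moves the arm, as the interface text tells. Its arguments: {"type":"object","properties":{"moves":{"type":"array"},"squeeze":{"type":"number"}},"required":["moves"]}

```bash
mkdir -p pics
python3 - <<'E'
from cell import robot
import cv2,numpy as np
for n in ["top","scene"]:
    im=robot.read_camera(n); cv2.imwrite(f"pics/{n}0.png",im[:,:,::-1])
    m=robot.camera_model(n); print(n,m)
s=robot.observe(); print(s)
E
```

```text
top {'fx': 509.16432648795, 'fy': 509.16432648795, 'cx': 281.893982111138, 'cy': 214.29369236501432, 'R': array([[-6.93196467e-04, -9.99754384e-01,  2.21515552e-02],
       [-9.94556592e-01, -1.61883971e-03, -1.04185245e-01],
       [ 1.04195516e-01, -2.21031961e-02, -9.94311190e-01]]), 't': array([-0.09155101,  0.51771251,  1.26625473])}
scene {'fx': 408.583812309405, 'fy': 408.583812309405, 'cx': 282.9209589707892, 'cy': 209.63946291926533, 'R': array([[ 0.86535108, -0.50090187,  0.0162735 ],
       [-0.18087957, -0.34243818, -0.92196457],
       [ 0.46738644,  0.79487949, -0.38693217]]), 't': array([-0.46877541,  0.14123667,  0.94669221])}
{'time': 0.1, 'qpos': array([-1.48496902e+00,  3.42658789e-01,  1.52487313e+00,  4.66457276e-06,
        1.27538647e+00, -1.45993992e-01]), 'qvel': array([-3.85574112e-04, -1.91878170e-03, -1.32150904e-03,  3.16880811e-05,
       -2.34878862e-03,  4.51009910e-05]), 'joint_efforts': array([ 1.70973122e-03, -4.32003200e+01, -2.44694263e+01,  7.18804006e-02,
        5.25249972e-02, -5.10034954e-05]), 'tool_pos': array([ 0.12061599, -0.51061118,  0.22612835]), 'tool_rot': array([-3.14028167e+00, -1.97276039e-04,  2.31819811e-01]), 'contact_force': array([-0.798895  ,  0.57617912,  0.29070968]), 'torque': array([-0.00740401,  0.00167991,  0.07256156]), 'grip_force': 0.0, 'opening': 0.09204098060759555}
```

View pics/top0.png

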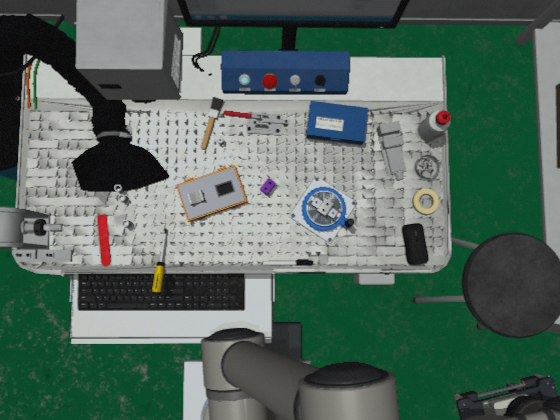

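View pics/scene0.png

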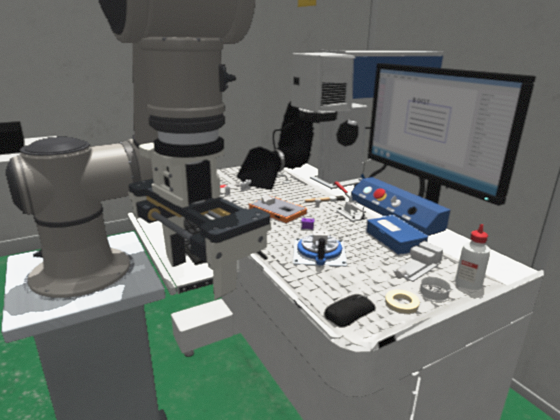

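The top view shows the chuck at about (325,209) with its black knob at (350,223). The steel block stands between the jaws. The orange case is at (212,193), with its empty cutout at (225,187) and the V-block at (197,197).

These could be mistaken for the block: the purple look-alike (269,187), the V-block (197,197) and the chrome parts (118,188). I choose the steel block in the chuck at (324,208). Next I measure and check it in a close crop.

```bash
cat > h.py <<'E'
from cell import robot
import numpy as np,cv2
def ray(n,uv,z,m=None):
    m=m or robot.camera_model(n); R=np.array(m["R"]);t=np.array(m["t"])
    u=(np.array(uv,float)-[m["cx"],m["cy"]])/[m["fx"],m["fy"]]
    if n=="wrist":
        r=np.hypot(*u); d=np.array([*(u/r*np.sin(r)),np.cos(r)]) if r>1e-9 else np.array([0,0,1.])
    else: d=np.array([*u,1])
    d=R.T@d; c=-R.T@t
    return c+d*(z-c[2])/d[2]
def blobs(mask,amin=20):
    cs,_=cv2.findContours(mask.astype(np.uint8),cv2.RETR_EXTERNAL,cv2.CHAIN_APPROX_NONE)
    return sorted([c for c in cs if cv2.contourArea(c)>=amin],key=cv2.contourArea,reverse=True)
E
python3 - <<'E'
from h import *
im=cv2.imread("pics/top0.png"); hsv=cv2.cvtColor(im,cv2.COLOR_BGR2HSV)
c=im[150:250,165:375]; cv2.imwrite("pics/crop0.png",cv2.resize(c,(798,380),interpolation=cv2.INTER_CUBIC))
H,S,V=cv2.split(hsv)
for nm,mk,z in [("blue",(H>95)&(H<125)&(S>120),.025),("orange",(H>5)&(H<20)&(S>130),.02),("black",(V<50),.078)]:
    mk=mk.copy(); mk[:150]=0; mk[250:]=0; mk[:,:165]=0; mk[:,375:]=0
    if nm=="orange": mk=cv2.morphologyEx(mk.astype(np.uint8),cv2.MORPH_CLOSE,np.ones((5,5)))
    for b in blobs(mk,15)[:4]:
        (x,y),sz,a=cv2.minAreaRect(b); box=cv2.boxPoints(((x,y),sz,a))
        print(nm,cv2.contourArea(b),(x,y),sz,a,ray("top",(x,y),z).round(4),[ray("top",p,z)[:2].round(4).tolist() for p in box] if nm=="orange" else "")
E
```

```text
blue 1450.0 (323.9117736816406, 209.64706420898438) (45.8392333984375, 42.6862678527832) 75.96376037597656 [ 0.5302 -0.1988  0.025 ] 
orange 81.0 (211.7000274658203, 192.0999755859375) (40.47714614868164, 60.71572494506836) 71.56504821777344 [0.5755 0.0883 0.02  ] [[0.6001, 0.1786], [0.6507, 0.0317], [0.5509, -0.0019], [0.5013, 0.1442]]
orange 15.5 (190.20001220703125, 179.0999755859375) (2.2135939598083496, 13.597792625427246) 71.56504821777344 [0.609  0.1438 0.02  ] [[0.6061, 0.1611], [0.6174, 0.1284], [0.6119, 0.1265], [0.6007, 0.1592]]
black 110.0 (224.5, 188.00001525878906) (9.170604705810547, 14.230247497558594) 71.56504821777344 [0.5771 0.0504 0.078 ] 
black 38.0 (349.0000305175781, 222.50003051757812) (6.363960266113281, 7.77817440032959) 45.0 [ 0.4926 -0.2544  0.078 ]
```

View pics/crop0.png

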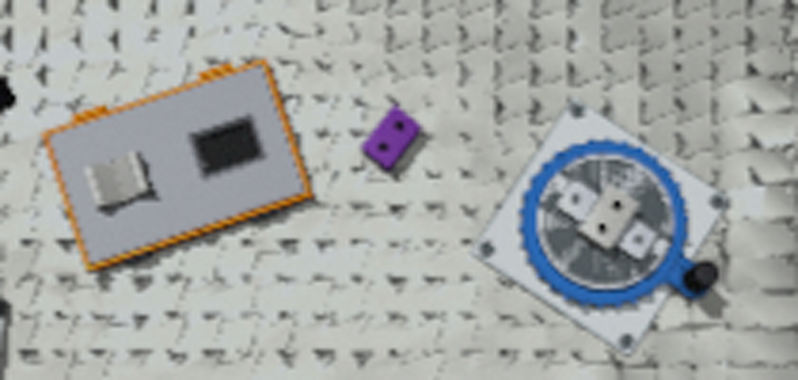

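The crop confirms the choice: a steel block with two holes between the jaws, at top pixel (325,208). The empty cutout is at (225,188) and the V-block is left of it. I'll move above the knob at yaw ≈ 1.0, which aligns the fingers with both the tangent and the block's y faces.

arm_command:
  moves:
    - [[0.042, -0.0165, 0], [0, 0, -0.077], 0.09]
    - [[0.084, -0.033, 0], [0, 0, -0.154], 0.09]
    - [[0.125, -0.0495, 0], [0, 0, -0.231], 0.09]
    - [[0.167, -0.066, 0], [0, 0, -0.308], 0.09]
    - [[0.209, -0.0825, 0], [0, 0, -0.385], 0.09]
  squeeze: 20

```text
time: 0.6
tool_pos: [0.3062, -0.3813, 0.2265]
tool_rot: [-3.141, -0.0, 0.62]
contact_force: [-0.3, -0.5, -0.4]
opening: 0.09
grip_force: 0.0
```

arm_command:
  moves:
    - [[0.045, 0, 0], [0, 0, -0.077], 0.06]
    - [[0.09, 0, 0], [0, 0, -0.154], 0.06]
    - [[0.135, 0, 0], [0, 0, -0.231], 0.06]
    - [[0.18, 0.001, 0], [0, 0, -0.308], 0.06]
    - [[0.225, 0.002, 0], [0, 0, -0.385], 0.06]

```text
time: 1.1
tool_pos: [0.491, -0.2527, 0.2264]
tool_rot: [-3.141, 0.0, 1.005]
contact_force: [0.5, -1.0, -0.6]
opening: 0.0607
grip_force: 0.0
```

Run:
```python
from h import *
s=robot.observe(); m=robot.camera_model("wrist"); im=robot.read_camera("wrist")
cv2.imwrite("pics/w1.png",im[:,:,::-1]); np.save("m1.npy",m,allow_pickle=True)
print(s["time"],s["tool_pos"],s["tool_rot"],m);
```

```text
1.1 [ 0.49098738 -0.25269466  0.22642691] [-3.14103815e+00  1.62148146e-04  1.00511724e+00] {'fx': 325.19226210127806, 'fy': 325.19226210127806, 'cx': 281.3693270589465, 'cy': 206.9330958960654, 'R': array([[ 8.44123887e-01, -5.36147783e-01, -6.46575219e-04],
       [-5.15047441e-01, -8.11236821e-01,  2.76804901e-01],
       [-1.48932860e-01, -2.33324612e-01, -9.60925923e-01]]), 't': array([-0.54942789,  0.0142285 ,  0.40458981])}
```

View pics/w1.png

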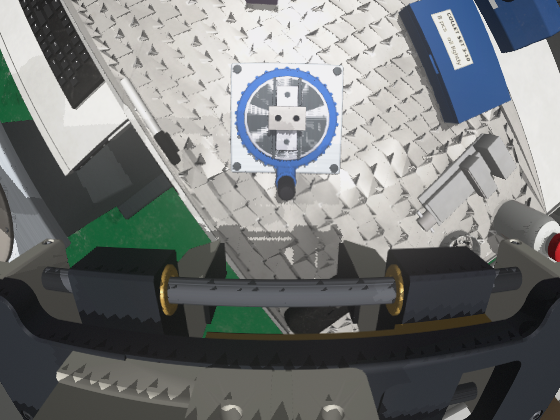

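The wrist view shows the chuck centred at about (287,117), the block with its holes at (277,118) and (298,118), jaw screws at (287,96) and (286,142), and the knob top near (286,184). I turn these into positions.

Run:
```python
from h import *
m=np.load("m1.npy",allow_pickle=True).item(); im=cv2.imread("pics/w1.png"); H,S,V=cv2.split(cv2.cvtColor(im,cv2.COLOR_BGR2HSV))
mk=((H>95)&(H<125)&(S>120)); mk[:60]=0; mk[200:]=0; mk[:,:225]=0; mk[:,350:]=0
b=blobs(mk)[0][:,0]; P=np.array([ray("wrist",p,.025,m)[:2] for p in b if p[1]<155])
A=np.c_[2*P,np.ones(len(P))]; s=np.linalg.lstsq(A,(P**2).sum(1),rcond=None)[0]
c=s[:2]; print("ring c",c,np.sqrt(s[2]+c@c))
kb=(V<60); kb[:170]=0;kb[203:]=0;kb[:,:270]=0;kb[:,305:]=0
k=blobs(kb)[0][:,0]; print("knob bbox",k.min(0),k.max(0))
for uv in [((k[:,0].min()+k[:,0].max())/2,k[:,1].max()-9),((k[:,0].min()+k[:,0].max())/2,k[:,1].max()-8)]:
    p=ray("wrist",uv,.078,m)[:2]; d=p-c; print("knob",uv,p,np.hypot(*d),np.arctan2(d[1],d[0]))
j=[ray("wrist",u,.043,m)[:2] for u in [(287,96),(286,142)]]; d=j[1]-j[0]; print("jaw dir",np.arctan2(d[1],d[0]),"mid",(j[0]+j[1])/2)
h=[ray("wrist",u,.059,m)[:2] for u in [(277,118),(298,118)]]; d=h[1]-h[0]; print("block y",np.arctan2(d[1],d[0]),"mid",(h[0]+h[1])/2)
q=[ray("wrist",u,.012,m)[:2] for u in [(237,70),(336,69),(336,166),(238,167)]];print("plate mid",np.mean(q,0),[np.arctan2(*(q[i]-q[i2])[::-1]) for i,i2 in((3,0),(2,1),(1,0),(2,3))])
```

```text
ring c [ 0.53449251 -0.19315287] 0.05474751564374431Traceback (most recent call last):
  File "<stdin>", line 8, in <module>
IndexError: list index out of range
```

Run:
```python
from h import *
m=np.load("m1.npy",allow_pickle=True).item(); im=cv2.imread("pics/w1.png"); H,S,V=cv2.split(cv2.cvtColor(im,cv2.COLOR_BGR2HSV))
c=np.array([.5345,-.1932])
kb=(V<80)&(S<110); kb[:170]=0;kb[206:]=0;kb[:,:270]=0;kb[:,305:]=0
k=np.vstack([b[:,0] for b in blobs(kb,5)]); print("knob bbox",k.min(0),k.max(0)); print(V[172:206:2,286])
u=(k[:,0].min()+k[:,0].max())/2
for v in (183,187,190):
    p=ray("wrist",(u,v),.078,m)[:2]; d=p-c; print("knob",u,v,p,np.hypot(*d),np.arctan2(d[1],d[0]))
j=[ray("wrist",u,.043,m)[:2] for u in [(287,96),(286,142)]]; d=j[1]-j[0]; print("jaw dir",np.arctan2(d[1],d[0]),"mid",(j[0]+j[1])/2)
h=[ray("wrist",u,.059,m)[:2] for u in [(277,118),(298,118)]]; d=h[1]-h[0]; print("block y",np.arctan2(d[1],d[0]),"mid",(h[0]+h[1])/2)
q=[ray("wrist",u,.012,m)[:2] for u in [(237,70),(336,69),(336,166),(238,167)]];print("plate mid",np.mean(q,0),[np.arctan2(*(q[i]-q[i2])[::-1]) for i,i2 in((3,0),(2,1),(1,0),(2,3))])
```

```text
knob bbox [278 176] [294 200]
[179 176  67  68  67  67  69  73  78  77  75  74  73  71  73 187 194]
knob 286.0 183 [ 0.50047839 -0.24520885] 0.06214813294896176 -2.150083646969918
knob 286.0 187 [ 0.49837351 -0.24854728] 0.06609421256166594 -2.149084031570753
knob 286.0 190 [ 0.49678754 -0.25106324] 0.06906796350893908 -2.1484019133276173
jaw dir -2.1565678433122972 mid [ 0.53383398 -0.19427841]
block y -0.5624323860884192 mid [ 0.5351159  -0.19365662]
plate mid [ 0.53545135 -0.19343524] [np.float64(-2.139680684987921), np.float64(-2.12041225158494), np.float64(-0.5509340294374121), np.float64(-0.5539458599876488)]
```

arm_command:
  moves:
    - [[0.0015, 0.005, 0.03], [0, 0, 0], 0.05]
    - [[0.0015, 0.005, 0.07], [0, 0, 0], 0.05]
    - [[0.0015, 0.005, 0.11], [0, 0, 0], 0.05]
    - [[0.0015, 0.005, 0.15], [0, 0, 0], 0.05]
    - [[0.0015, 0.005, 0.18], [0, 0, 0], 0.05]

```text
time: 1.65
tool_pos: [0.4935, -0.2549, 0.044]
tool_rot: [-3.139, -0.0, 1.002]
contact_force: [0.4, 0.6, 0.3]
opening: 0.0503
grip_force: 0.0
```

arm_command:
  moves:
    - [[0, 0, 0], [0, 0, 0], 0.03]
    - [[0, 0, 0], [0, 0, 0], 0.01]
    - [[0, 0, 0], [0, 0, 0], 0.0]
    - [[0, 0, 0], [0, 0, 0], 0.0]
    - [[0, 0, 0], [0, 0, 0], 0.0]
  squeeze: 20

```text
time: 2.15
tool_pos: [0.4954, -0.2561, 0.0483]
tool_rot: [3.139, 0.0, 1.002]
contact_force: [-1.4, 0.8, 5.2]
opening: 0.0175
grip_force: 20.0
```

arm_command:
  moves:
    - [[0.0016, 0.015, 0], [0, 0, 0], 0]
    - [[0.0062, 0.0293, 0], [0, 0, 0], 0]
    - [[0.0138, 0.0423, 0], [0, 0, 0], 0]
    - [[0.0238, 0.0535, 0], [0, 0, 0], 0]
    - [[0.036, 0.0624, 0], [0, 0, 0], 0]

```text
time: 2.65
tool_pos: [0.5671, -0.2592, 0.0483]
tool_rot: [3.141, 0.0, 1.001]
contact_force: [-5.2, 2.7, 7.8]
opening: 0.0177
grip_force: 20.1
```

arm_command:
  moves:
    - [[0.0138, 0.0061, 0], [0, 0, 0], 0]
    - [[0.0285, 0.0092, 0], [0, 0, 0], 0]
    - [[0.0435, 0.0092, 0], [0, 0, 0], 0]
    - [[0.0582, 0.0061, 0], [0, 0, 0], 0]
    - [[0.072, 0, 0], [0, 0, 0], 0]

```text
time: 3.15
tool_pos: [0.6059, -0.1989, 0.0483]
tool_rot: [3.14, 0.001, 1.002]
contact_force: [-4.9, -2.8, 6.3]
opening: 0.0176
grip_force: 20.0
```

arm_command:
  moves:
    - [[0.0122, -0.0089, 0], [0, 0, 0], 0]
    - [[0.0222, -0.0201, 0], [0, 0, 0], 0]
    - [[0.0298, -0.0331, 0], [0, 0, 0], 0]
    - [[0.0344, -0.0474, 0], [0, 0, 0], 0]
    - [[0.036, -0.0624, 0], [0, 0, 0], 0]

```text
time: 3.65
tool_pos: [0.5736, -0.1349, 0.0484]
tool_rot: [3.136, -0.0, 1.002]
contact_force: [-0.2, -6.3, 2.5]
opening: 0.0179
grip_force: 20.0
```

arm_command:
  moves:
    - [[-0.0016, -0.015, 0], [0, 0, 0], 0]
    - [[-0.0062, -0.0293, 0], [0, 0, 0], 0]
    - [[-0.0138, -0.0423, 0], [0, 0, 0], 0]
    - [[-0.0238, -0.0535, 0], [0, 0, 0], 0]
    - [[-0.036, -0.0624, 0], [0, 0, 0], 0]

```text
time: 4.15
tool_pos: [0.5016, -0.1306, 0.0484]
tool_rot: [3.137, -0.002, 1.002]
contact_force: [3.2, -0.6, 4.4]
opening: 0.0177
grip_force: 20.0
```

arm_command:
  moves:
    - [[-0.0138, -0.0061, 0], [0, 0, 0], 0]
    - [[-0.0285, -0.0092, 0], [0, 0, 0], 0]
    - [[-0.0435, -0.0092, 0], [0, 0, 0], 0]
    - [[-0.0582, -0.0061, 0], [0, 0, 0], 0]
    - [[-0.072, 0, 0], [0, 0, 0], 0]

```text
time: 4.65
tool_pos: [0.4618, -0.1918, 0.0483]
tool_rot: [3.14, -0.001, 1.002]
contact_force: [2.3, 3.3, 7.3]
opening: 0.0175
grip_force: 20.0
```

arm_command:
  moves:
    - [[-0.0122, 0.0089, 0], [0, 0, 0], 0]
    - [[-0.0222, 0.0201, 0], [0, 0, 0], 0]
    - [[-0.0298, 0.0331, 0], [0, 0, 0], 0]
    - [[-0.0344, 0.0474, 0], [0, 0, 0], 0]
    - [[-0.036, 0.0624, 0], [0, 0, 0], 0]

```text
time: 5.15
tool_pos: [0.4951, -0.2561, 0.0483]
tool_rot: [3.141, -0.0, 1.001]
contact_force: [0.5, 5.0, 9.7]
opening: 0.0177
grip_force: 20.1
```

arm_command:
  moves:
    - [[0, 0.003, 0], [0, 0, 0], 0]
    - [[0, 0.005, 0], [0, 0, 0], 0]
    - [[0, 0.005, 0], [0, 0, 0], 0]
    - [[0, 0.005, 0], [0, 0, 0], 0]
    - [[0, 0.005, 0], [0, 0, 0], 0]

```text
time: 5.65
tool_pos: [0.4998, -0.2587, 0.0483]
tool_rot: [3.139, -0.0, 1.002]
contact_force: [-0.8, 0.5, 7.4]
opening: 0.0177
grip_force: 20.0
```

arm_command:
  moves:
    - [[0, 0, 0], [0, 0, 0], 0.05]
    - [[0, 0, 0], [0, 0, 0], 0.05]
    - [[0, 0, 0], [0, 0, 0], 0.05]
    - [[0, 0, -0.02], [0, 0, 0], 0.05]
    - [[0, 0, -0.06], [0, 0, 0], 0.05]

```text
time: 6.15
tool_pos: [0.4971, -0.257, 0.1044]
tool_rot: [-3.134, -0.0, 1.002]
contact_force: [0.4, -0.2, 0.4]
opening: 0.049
grip_force: 0.0
```

arm_command:
  moves:
    - [[0, 0, -0.04], [0, 0, 0], 0.06]
    - [[0, 0, -0.08], [0, 0, 0], 0.06]
    - [[0, 0, -0.11], [0, 0, 0], 0.06]
    - [[0, 0, -0.12], [0, 0, 0], 0.06]
    - [[0, 0, -0.12], [0, 0, 0], 0.06]

```text
time: 6.65
tool_pos: [0.4994, -0.2585, 0.2277]
tool_rot: [3.139, 0.0, 1.002]
contact_force: [-0.1, -0.3, 0.2]
opening: 0.06
grip_force: 0.0
```

Run:
```python
from h import *
s=robot.observe(); m=robot.camera_model("wrist"); im=robot.read_camera("wrist")[:,:,::-1]
cv2.imwrite("pics/w2.png",im); np.save("m2.npy",m,allow_pickle=True)
print(s["time"],s["tool_pos"],s["tool_rot"]); cv2.imwrite("pics/w2c.png",cv2.resize(im[50:200,205:375].copy(),None,fx=4,fy=4,interpolation=cv2.INTER_CUBIC)[:600])
```

```text
6.65 [ 0.4994047  -0.25854513  0.22769646] [3.13904498e+00 1.78818668e-04 1.00176111e+00]
```

View pics/w2c.png

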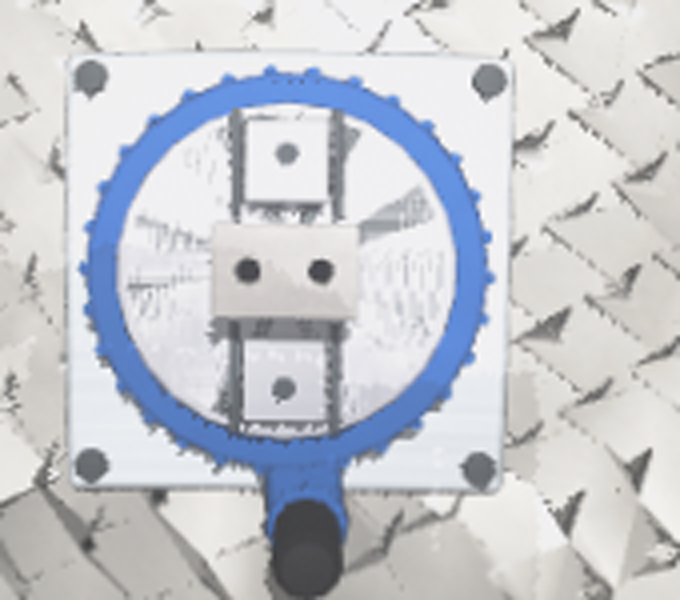

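The jaws are open, with gaps on both sides of the block. The block stands centred with its top at about (276,118) full-frame. The knob is slightly past a full turn.

Run:
```python
from h import *
m=np.load("m2.npy",allow_pickle=True).item()
f=lambda x,y,z: ray("wrist",(x/4+205-.375,y/4+50-.375),z,m)[:2]
q=[f(*p,.059) for p in [(212,222),(358,222),(357,320),(212,320)]]; c=np.mean(q,0); print("block",c)
for a,b in((0,1),(3,2)): d=q[b]-q[a]; print(np.hypot(*d),np.arctan2(d[1],d[0]))
s=[f(*p,.012) for p in [(91,78),(489,81),(479,470),(92,464)]]; print("plate",np.mean(s,0))
k=f(306,566,.078)-c; print("knob",np.hypot(*k),np.arctan2(k[1],k[0])+2*np.pi+2.135)
t=robot.observe(); p=t["tool_pos"]; y=t["tool_rot"][2]; d=c-p[:2]
print("move x,y",d@[np.cos(y),np.sin(y)],d@[np.sin(y),-np.cos(y)])
```

```text
block [ 0.53474195 -0.19313051]
0.03613968974812522 -0.5726062107185157
0.03615634304598168 -0.5720062353132105
plate [ 0.53464992 -0.19336325]
knob 0.07129305988857465 6.351888871049141
move x,y 0.074119548893089 -0.004673228220439529
```

arm_command:
  moves:
    - [[0.035, -0.0025, 0], [0, 0, 0], 0.06]
    - [[0.074, -0.0047, 0.02], [0, 0, 0], 0.06]
    - [[0.074, -0.0047, 0.06], [0, 0, 0], 0.06]
    - [[0.074, -0.0047, 0.1], [0, 0, 0], 0.06]
    - [[0.074, -0.0047, 0.14], [0, 0, 0], 0.06]

```text
time: 7.2
tool_pos: [0.5336, -0.1922, 0.083]
tool_rot: [-3.138, 0.0, 1.003]
contact_force: [0.7, -0.5, -0.8]
opening: 0.0601
grip_force: 0.0
```

arm_command:
  moves:
    - [[0, 0, 0.025], [0, 0, 0], 0.06]
    - [[0, 0, 0.041], [0, 0, 0], 0.06]
    - [[0, 0, 0.041], [0, 0, 0], 0.06]
    - [[0, 0, 0.041], [0, 0, 0], 0.06]
    - [[0, 0, 0.041], [0, 0, 0], 0.06]

```text
time: 7.7
tool_pos: [0.5352, -0.1936, 0.0461]
tool_rot: [3.141, 0.0, 1.002]
contact_force: [0.7, -1.1, 0.2]
opening: 0.0596
grip_force: 0.0
```

arm_command:
  moves:
    - [[0, 0, 0], [0, 0, 0], 0.045]
    - [[0, 0, 0], [0, 0, 0], 0.036]
    - [[0, 0, 0], [0, 0, 0], 0.03]
    - [[0, 0, 0], [0, 0, 0], 0.02]
    - [[0, 0, 0], [0, 0, 0], 0.02]
  squeeze: 40

```text
time: 8.2
tool_pos: [0.5351, -0.1935, 0.0462]
tool_rot: [3.141, 0.0, 1.002]
contact_force: [-0.6, -0.1, 4.0]
opening: 0.0364
grip_force: 40.0
```

arm_command:
  moves:
    - [[0, 0, -0.01], [0, 0, 0], 0.02]
    - [[0, 0, -0.03], [0, 0, 0], 0.02]
    - [[0, 0, -0.06], [0, 0, 0], 0.02]
    - [[0, 0, -0.1], [0, 0, 0], 0.02]
    - [[0, 0, -0.13], [0, 0, 0], 0.02]

```text
time: 8.7
tool_pos: [0.5351, -0.1935, 0.1783]
tool_rot: [3.14, -0.0, 1.002]
contact_force: [0.4, 0.3, -0.5]
opening: 0.037
grip_force: 40.0
```

arm_command:
  moves:
    - [[0.035, -0.028, -0.01], [0, 0, 0.138], 0.02]
    - [[0.07, -0.057, -0.02], [0, 0, 0.276], 0.02]
    - [[0.105, -0.085, -0.03], [0, 0, 0.414], 0.02]
    - [[0.14, -0.113, -0.04], [0, 0, 0.552], 0.02]
    - [[0.175, -0.1415, -0.05], [0, 0, 0.69], 0.02]

```text
time: 9.2
tool_pos: [0.5095, 0.0309, 0.2264]
tool_rot: [3.141, -0.0, 0.309]
contact_force: [1.1, -0.3, -1.3]
opening: 0.0365
grip_force: 40.0
```

arm_command:
  moves:
    - [[0, 0, 0], [0, 0, 0], 0.02]
    - [[0, 0, 0], [0, 0, 0], 0.02]
    - [[0, 0, 0], [0, 0, 0], 0.02]
    - [[0, 0, 0], [0, 0, 0], 0.02]
    - [[0, 0, 0], [0, 0, 0], 0.02]

```text
time: 9.7
tool_pos: [0.5102, 0.0281, 0.2251]
tool_rot: [-3.141, 0.001, 0.314]
contact_force: [-0.1, -0.1, -1.8]
opening: 0.0367
grip_force: 40.0
```

Run:
```python
from h import *
s=robot.observe(); m=robot.camera_model("wrist"); im=robot.read_camera("wrist")[:,:,::-1]
cv2.imwrite("pics/w3.png",im); np.save("m3.npy",m,allow_pickle=True)
print(s["time"],s["tool_pos"],s["tool_rot"])
```

```text
9.7 [0.51018329 0.02809669 0.22510899] [-3.14149953e+00  7.58548515e-04  3.13622011e-01]
```

View pics/w3.png

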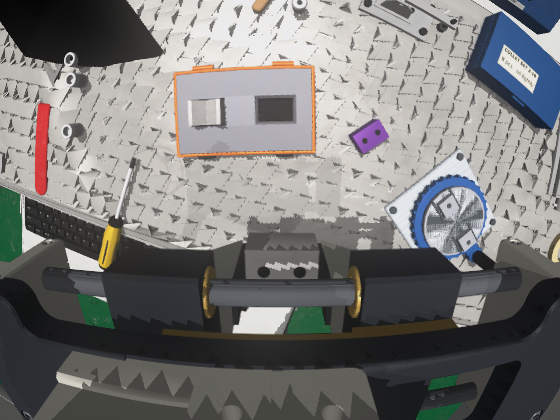

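The block is held square between the fingers at about (283,257). The empty cutout is at (276,109), the V-block at (206,112), and the case spans (175,67) to (315,157). I compute the pocket pose.

Run:
```python
from h import *
m=np.load("m3.npy",allow_pickle=True).item(); im=cv2.imread("pics/w3.png"); H,S,V=cv2.split(cv2.cvtColor(im,cv2.COLOR_BGR2HSV))
w=lambda c,z: np.array([ray("wrist",p,z,m)[:2] for p in c.reshape(-1,2)],np.float32)
mk=(V<110); mk[:88]=0;mk[130:]=0;mk[:,:245]=0;mk[:,305:]=0
b=blobs(mk)[0]; print("px",b[:,0].min(0),b[:,0].max(0))
for z in(.02,.009): r=cv2.minAreaRect(w(b,z)*1000); print("pocket mask",z,r)
og=((H>5)&(H<22)&(S>150)); og[:60]=0;og[165:]=0;og[:,:165]=0;og[:,325:]=0
P=np.vstack([x for x in blobs(og,4)]); hull=cv2.convexHull(P)[:,0]; print("px",hull.min(0),hull.max(0))
W=w(P,.02)*1000; yaw=.31
# lower (case -x side, near) edge and side edges by robust line fits
P2=P[:,0]
for nm,sel in [("left",P2[:,0]<182),("right",P2[:,0]>308),("bottom",P2[:,1]>146)]:
    l=cv2.fitLine(W[sel],cv2.DIST_HUBER,0,.01,.01).ravel(); print(nm,sel.sum(),np.arctan2(l[1],l[0]),l[2:])
print(cv2.imwrite("pics/w3c.png",cv2.resize(im[55:170,165:330],None,fx=4.8,fy=4.8,interpolation=cv2.INTER_CUBIC)))
```

```text
px [257  95] [293 121]
pocket mask 0.02 ((587.4112548828125, 61.52606201171875), (29.06468963623047, 39.757179260253906), 17.77345085144043)
pocket mask 0.009 ((587.5892333984375, 61.80628204345703), (29.9450740814209, 40.96162033081055), 17.775650024414062)
px [174  64] [314 156]
left 94 0.33240524 [542.0718  166.25006]
right 96 0.32470775 [582.4966    14.500447]
bottom 151 -1.2366945 [532.2458    68.301704]
True
```

View pics/w3c.png

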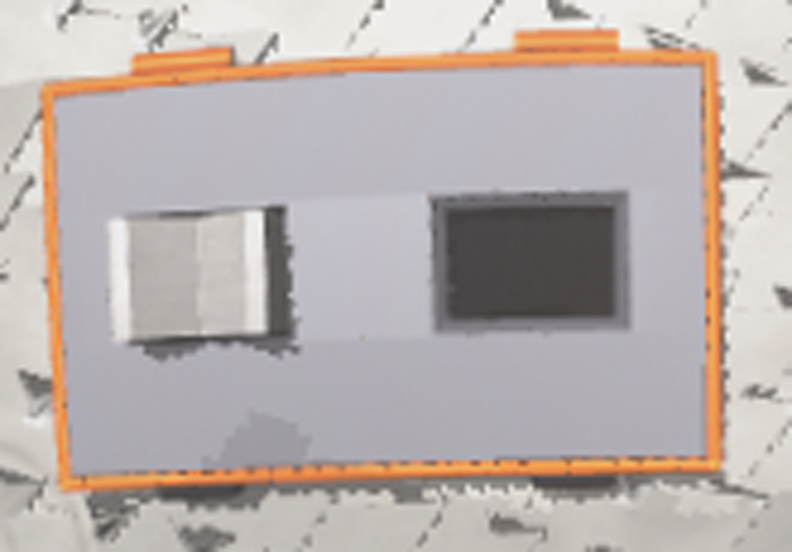

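Run:
```python
from h import *
m=np.load("m3.npy",allow_pickle=True).item()
f=lambda p,z: ray("wrist",(p[0]/4.8+165-.4,p[1]/4.8+55-.4),z,m)[:2]
for nm,q,z in [("mouth",[(431,193),(629,190),(630,329),(437,332)],.02),("floor",[(447,207),(615,207),(613,317),(445,318)],.009),("case",[(42,86),(718,52),(720,470),(62,490)],.02)]:
    w=np.array([f(p,z) for p in q]); c=w.mean(0); d=w[0]-w[1]+w[3]-w[2]; e=w[0]-w[3]+w[1]-w[2]
    ya=np.arctan2(d[1],d[0])-np.pi/2; yb=np.arctan2(e[1],e[0]); print(nm,c,ya,yb,np.hypot(*d)/2,np.hypot(*e)/2)
    if nm=="case": y=(ya+yb)/2; print("pocket from case",c+.036*np.array([np.sin(y),-np.cos(y)]))
```

```text
mouth [0.58663126 0.06085823] 0.32529540955733616 0.3368138404402889 0.044904447541530654 0.03243206250502469
floor [0.58633374 0.06139961] 0.3125597617848421 0.2939757187727671 0.03973673053896951 0.026535322861745647
case [0.57451903 0.09457279] 0.33194359280172203 0.3310537607156349 0.15821014250417786 0.0981890115276255
pocket from case [0.58623561 0.06053278]
```

arm_command:
  moves:
    - [[0.041, -0.0038, 0], [0, 0, -0.006], 0.02]
    - [[0.0826, -0.0076, 0.01], [0, 0, -0.012], 0.02]
    - [[0.0826, -0.0076, 0.05], [0, 0, -0.012], 0.02]
    - [[0.0826, -0.0076, 0.095], [0, 0, -0.012], 0.02]
    - [[0.0826, -0.0076, 0.14], [0, 0, -0.012], 0.02]

```text
time: 10.25
tool_pos: [0.5866, 0.0616, 0.0838]
tool_rot: [3.141, -0.0, 0.327]
contact_force: [-0.3, -0.5, -1.2]
opening: 0.0366
grip_force: 40.0
```

arm_command:
  moves:
    - [[0, 0, 0.02], [0, 0, 0], 0.02]
    - [[0, 0, 0.035], [0, 0, 0], 0.02]
    - [[0, 0, 0.04], [0, 0, 0], 0.02]
    - [[0, 0, 0.04], [0, 0, 0], 0.02]
    - [[0, 0, 0.04], [0, 0, 0], 0.02]

```text
time: 10.75
tool_pos: [0.5871, 0.0617, 0.0463]
tool_rot: [3.141, -0.001, 0.327]
contact_force: [0.2, -0.7, -2.1]
opening: 0.0371
grip_force: 40.0
```

arm_command:
  moves:
    - [[-0.0009, 0.0006, 0.005], [0, 0, 0], 0.02]
    - [[-0.0009, 0.0006, 0.01], [0, 0, 0], 0.02]
    - [[-0.0009, 0.0006, 0.013], [0, 0, 0], 0.02]
    - [[-0.0009, 0.0006, 0.015], [0, 0, 0], 0.02]
    - [[-0.0009, 0.0006, 0.017], [0, 0, 0], 0.02]

```text
time: 11.25
tool_pos: [0.5858, 0.0612, 0.0284]
tool_rot: [3.141, -0.0, 0.327]
contact_force: [-0.7, -1.4, -1.1]
opening: 0.0365
grip_force: 40.0
```

arm_command:
  moves:
    - [[0, 0, 0.002], [0, 0, 0], 0.02]
    - [[0, 0, 0.004], [0, 0, 0], 0.02]
    - [[0, 0, 0.0055], [0, 0, 0], 0.02]
    - [[0, 0, 0.007], [0, 0, 0], 0.02]
    - [[0, 0, 0.007], [0, 0, 0], 0.02]

```text
time: 11.75
tool_pos: [0.5861, 0.0611, 0.0214]
tool_rot: [3.141, -0.001, 0.327]
contact_force: [3.1, 0.1, 0.2]
opening: 0.0367
grip_force: 40.0
```

arm_command:
  moves:
    - [[0, 0, 0.001], [0, 0, 0], 0.02]
    - [[0, 0, 0.002], [0, 0, 0], 0.02]
    - [[0, 0, 0.003], [0, 0, 0], 0.02]
    - [[0, 0, 0.003], [0, 0, 0], 0.02]
    - [[0, 0, 0.003], [0, 0, 0], 0.02]

```text
time: 12.25
tool_pos: [0.5862, 0.0612, 0.0211]
tool_rot: [3.141, -0.002, 0.327]
contact_force: [-5.1, -0.4, 19.3]
opening: 0.0365
grip_force: 40.0
```

arm_command:
  moves:
    - [[0, 0, -0.002], [0, 0, 0], 0.05]
    - [[0, 0, -0.002], [0, 0, 0], 0.05]
    - [[0, 0, -0.002], [0, 0, 0], 0.05]
    - [[0, 0, -0.01], [0, 0, 0], 0.05]
    - [[0, 0, -0.035], [0, 0, 0], 0.05]

```text
time: 12.75
tool_pos: [0.5836, 0.0612, 0.0514]
tool_rot: [-3.14, 0.006, 0.327]
contact_force: [0.1, 0.1, -0.1]
opening: 0.0498
grip_force: 0.0
```

arm_command:
  moves:
    - [[0, 0, 0], [0, 0, 0], 0.02]
    - [[0, 0, 0], [0, 0, 0], 0]
    - [[0, 0, 0], [0, 0, 0], 0]
    - [[0, 0, 0], [0, 0, 0], 0]
    - [[0, 0, 0.01], [0, 0, 0], 0]

```text
time: 13.25
tool_pos: [0.5863, 0.0612, 0.0436]
tool_rot: [3.141, -0.001, 0.327]
contact_force: [-1.2, 0.5, -0.4]
opening: 0.0145
grip_force: 0.0
```

arm_command:
  moves:
    - [[0, 0, 0.003], [0, 0, 0], 0]
    - [[0, 0, 0.006], [0, 0, 0], 0]
    - [[0, 0, 0.009], [0, 0, 0], 0]
    - [[0, 0, 0.01], [0, 0, 0], 0]
    - [[0, 0, 0.01], [0, 0, 0], 0]

```text
time: 13.75
tool_pos: [0.5856, 0.0612, 0.0343]
tool_rot: [3.141, 0.0, 0.327]
contact_force: [-3.0, -0.2, 7.5]
opening: 0.0004
grip_force: 3.8
```

arm_command:
  moves:
    - [[0, 0, 0.001], [0, 0, 0], 0]
    - [[0, 0, 0.002], [0, 0, 0], 0]
    - [[0, 0, 0.002], [0, 0, 0], 0]
    - [[0, 0, 0.002], [0, 0, 0], 0]
    - [[0, 0, 0], [0, 0, 0], 0]

```text
time: 14.25
tool_pos: [0.5859, 0.0612, 0.0347]
tool_rot: [3.141, -0.001, 0.327]
contact_force: [-0.5, -0.8, 0.5]
opening: 0.0003
grip_force: 0.0
```

arm_command:
  moves:
    - [[0, 0, -0.02], [0, 0, 0], 0]
    - [[0, 0, -0.06], [0, 0, 0], 0.03]
    - [[-0.02, 0, -0.1], [0, 0, 0], 0.05]
    - [[-0.05, 0, -0.14], [0, 0, 0], 0.05]
    - [[-0.08, 0, -0.17], [0, 0, 0], 0.05]

```text
time: 14.75
tool_pos: [0.5097, 0.0353, 0.2055]
tool_rot: [3.141, -0.002, 0.327]
contact_force: [0.1, -0.0, -0.4]
opening: 0.0279
grip_force: 0.0
```

Run:
```python
from h import *
m=robot.camera_model("wrist"); im=robot.read_camera("wrist")[:,:,::-1]
cv2.imwrite("pics/w4c.png",cv2.resize(im[50:290,165:515].copy(),None,fx=2.2,fy=2.2,interpolation=cv2.INTER_CUBIC)); np.save("m4.npy",m,allow_pickle=True)
```

```text
(no output)
```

View pics/w4c.png

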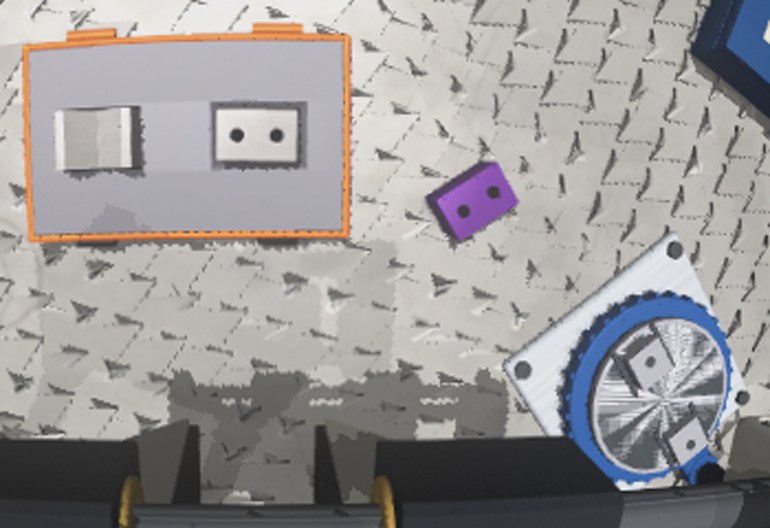

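The block sits square and level in its cutout at crop (258,135). The V-block is untouched at (97,138), the chuck is open, and the push contact height of 34 mm means the block is fully home. I'm handing in.

```bash
python3 -c "
from cell import robot
print(robot.hand_in())"
```

```text
the job is handed in; nothing more can be done
None
```

I wound the chuck ring one full turn open (about 6.35 rad by camera), then lifted the block out and pressed it home and square in its cutout; the job is handed in, with no verdict returned.

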